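# Hold a wooden block home in the corner of a drilling jig

## Task

Pick up the dark stained wooden block and lay it flat on the plywood jig board, long side along the long white fence. Push it fully home into the corner so that it bears firmly, but without ramming, against both fences at once, and finish still holding it pressed there with the gripper, ready to be drilled; leave the green jar, sanding block and screwdriver where they are.

Things in the scene. Friction and masses are not known exactly. Their poses are not given: they have to be found in the camera images.
- paint_block: Dark purple-brown stained wooden block, 58 (its x) x 46 (its y) x 32 (z) mm, about 70 g, loose, flat on the bench. Origin at the centre of its underside, z up. It is the same after half a turn.
- jig: Drilling jig, fixed to the bench: waxed plywood board 200 (x) x 160 (y) x 10 (z) mm with two low white plastic fences screwed on top. Origin at the centre of the board's underside, so its top is at z = 10 mm; x runs along the long fence toward the short one, y toward the long fence.
- fence_long: Long fence of the jig, a fixed rigid slick white plastic strip 160 x 20 x 10 mm along the jig's x, on its +y side; its top is 10 mm above the board (20 mm above the bench), so the upper 22 mm of a seated block stand clear of it. Its stop face, at y = +50 mm in the jig's frame, looks to -y. Origin at the centre of its underside; axes as the jig.
- fence_short: Short fence of the jig, a fixed rigid slick white plastic strip 20 x 110 x 10 mm along the jig's y, at its +x end, as high as the long one. Its stop face, at x = +70 mm in the jig's frame, looks to -x; a brass drill bush shows on its back. Origin at the centre of its underside; axes as the jig.
- jig_corner (a point): Inner corner where the two stop faces meet, at the height of the board's top (jig frame 70, 50, 10 mm). The fully seated block has its origin 29 mm to -x and 23 mm to -y of it (jig's axes). Board and fences are slippery (friction about 0.2); 8 to 15 N on each fence is a firm push.
- jar_green: Bystander: green painted wooden jar, 55 mm across, 47 mm high, loose; the block and this jar may have changed places. Origin at the centre of its underside.
- sanding_block: Bystander: cork sanding block, 48 x 88 x 30 mm, loose, behind the jig. Origin at the centre of its underside.
- screwdriver: Bystander: screwdriver with an orange handle, 170 mm long along its y, 26 mm thick, loose, lying beyond the jig on the left. Origin at the centre of its underside.
Mind the look-alikes: they are no part of the job. Leave any orange or pink look-alike of the paint_block alone.

How it is judged:
At the end, for the whole second after the job is handed in: The block lies flat on the jig board (height within 3 mm, tilt under 0.05 rad), its long side along the long fence (within 0.05 rad), its centre within 3 mm of the fully seated place, at rest, pressing on each of the two fences with more than 2 N while the gripper's fingers still bear on it (contact force between paint_block and fence_long above 2 N and contact force between paint_block and fence_short above 2 N and contact force between paint_block and the fingers above 1 N and x of paint_block in the frame of jig between 0.038 and 0.044 m and y of paint_block in the frame of jig between 0.024 and 0.03 m and z of paint_block in the frame of jig between 0.007 and 0.013 m and angle between the x axis of paint_block and the x axis of jig, either way round below 0.05 rad and angle between paint_block's own z axis and vertical below 0.05 rad and linear speed of paint_block below 0.01 m/s); the arm keeps its last pose, push and grip.
It fails at once if the block is rammed against a fence with more than 60 N (contact force between paint_block and fence_long above 60 N or contact force between paint_block and fence_short above 60 N).
It fails at once if the green jar, the sanding block or the screwdriver is pushed more than 20 mm from its place (distance of any of jar_green, sanding_block, screwdriver from where it was at the start of the episode above 0.02 m).
It also fails if it takes over 40 s, if anything falls off the work surface, if the arm or the gripper's body presses on something with over 40 N, if the wrist force passes 120 N, or if a joint passes its speed limit or range.

## Robot

A 6-joint arm with a two-finger parallel gripper is mounted at the origin on a cart in front of the work surface, level with it; the furniture and walls round the work are solid. World frame = base frame: x ahead of the robot, y to its left, z up, the work surface at z = 0. Lengths are in m, angles in rad, forces in N, time in s.
With the tool pointing down it reaches from about 0.325 to 0.75 m from the base axis. Payload 7.6 kg.
Tool frame: the origin (TCP) lies on the centre line of the jaws, within the pads' length; the fingertips stand 11 mm ahead of it and the grasp point (between the pads) lies 8 mm behind it; z points along the fingers, y is the line along which they close (so a half turn about z gives the same grasp; the last joint's range is limited). The gripper opens to 85 mm and grips with 20 to 120 N. Pads are 22 mm wide; open, the fingers measure 114 mm over their backs; the gripper's body (76 mm by 85 mm) begins 54 mm behind the grasp point. The pads swing forward as they close: fully open they stand 13 mm farther back than shut.
Start: joints at [1.236, 0.052, 1.401, -0, 1.689, -0.07], TCP at [0.137, 0.507, 0.242] pointing down, gripper open.
Joint ranges: [-2.9, 2.9], [-0.91, 2.17], [0.12, 2.37], [-1.06, 4.2], [0.26, 2.73], [-2.93, 2.93]. Speed limits (rad/s): [2.57, 2.57, 3.01, 3.14, 3.14, 3.14].

## Interface

Orientations are given as a rotation vector (axis times angle).
In Python, from cell import robot gives the robot as it stands.
- The arm moves only by the tool arm_command, never from a script. Its arguments are lists of equal length, an entry for each row: "claw": the finger opening in m, from 0 to 0.0854; "dp": the shift along the tool's x, y, z in m, a list of three; "twist": the turn, a rotation vector about the tool's x, y, z in rad, a list of three. A call has 1 to 10 rows; each row is the pose to reach, as a shift and turn from the pose commanded when the call began, along the tool's axes at that moment; what a row does not reach only later rows make up. A row lasts 1/12 s, in which the tool goes at most 41.7 mm and 7.16 degrees, less where a joint would pass 70% of its speed; a pose out of reach is approached as far as the arm can. A call with a gripper value outside its range is refused whole. The fingers move at their own pace and stop on an object; "squeeze" is the grip in N (left out, the last holds). Time passes only in rows, so rows that repeat a pose let the fingers close. It gives the time, the measured TCP pose, the force, the opening and the grip force at its end, in the units of the state.
- robot.get_state(): the state, without advancing time (a new reading comes with each control period).
- robot.get_image(name): name is "scene" or "top" or "wrist"; returns a dict with "pixels" (480x640x3 uint8, blue, green, red), "intrinsics" (3x3 intrinsics, pixels), "R" (3x3) and "t" (3): a world point X has camera coordinates R X + t. Camera axes: x right, y down, z forward; pixel columns grow to the right and rows downward; lengths in m; the calibration is good to about 2 mm. A picture is of the moment at which its call begins. There is no depth.
- robot.sign_off(): hands the job in; it is judged then, once.
The state is a dict: "time_s": time; "qpos": joint angles; "qvel": joint speeds; "joint_efforts": joint torques, N m; "ee_pos": TCP position; "tool_rot": TCP orientation; "ft_force": force on the tool from outside, world axes, zero at the start; "wrist_torque": the same for the moment, N m; "finger_gap": finger opening in m; "gripper_force": force on a finger pad.
Only numpy, scipy, OpenCV 4.12 (cv2) and the standard library are available. Lean on these libraries where they do the work, as an engineer would, in place of code of your own. Each camera call takes 0.05 s, during which the arm holds its last target. There are 200 camera calls.

## Working session

There is one attempt and no reset: what is moved stays moved. The work goes in short steps, Python scripts to look and compute and a tool call to move; the robot and the scene stay as the last step left them, time stands still between calls to the robot, and variables do not carry over. Pictures are saved under pics/ and viewed, at most 10 in all, crops included, and the job is handed in when it is done.

Besides the shell and the picture viewer there is one more tool, called after "Call:" as a command line: name --argument value ..., lists and objects as JSON in quotes. arm_command: Moves the arm, as the interface text tells. Its arguments: {"type":"object","properties":{"claw":{"type":"array"},"dp":{"type":"array"},"twist":{"type":"array"},"squeeze":{"type":"number"}},"required":["claw","dp","twist"]}

```bash
mkdir -p pics
cat > h.py <<'E'
import numpy as np, cv2, pickle
from cell import robot
def grab(n,tag):
    d=robot.get_image(n); cv2.imwrite(f'pics/{tag}.png',d['pixels']); pickle.dump({k:np.array(d[k]) for k in d},open(f'pics/{tag}.pkl','wb')); return d
def load(tag): return pickle.load(open(f'pics/{tag}.pkl','rb'))
def ray(d,u,v):
    K,R,t=map(np.array,(d['intrinsics'],d['R'],d['t'])); r=R.T@np.linalg.solve(K,[u,v,1.]); return -R.T@t, r/np.linalg.norm(r)
def onz(d,u,v,z):
    c,r=ray(d,u,v); return c+r*(z-c[2])/r[2]
def tri(obs):
    A=np.zeros((3,3));b=np.zeros(3);L=[]
    for d,u,v in obs:
        c,r=ray(d,u,v);P=np.eye(3)-np.outer(r,r);A+=P;b+=P@c;L.append((c,P))
    x=np.linalg.solve(A,b); return x,[np.linalg.norm(P@(x-c))*1e3 for c,P in L]
E
python3 -c "
from h import *
s=grab('scene','s0');t=grab('top','t0')
cv2.imwrite('pics/both.png',cv2.resize(np.vstack([s['pixels'],t['pixels']]),None,fx=.625,fy=.625))
st=robot.get_state();print(st['ee_pos'],st['tool_rot'],st['ft_force'],st['finger_gap'])
for d in(s,t):print(ray(d,320,240))
"
```

```text
[0.13730548 0.50646443 0.24155645] [-4.14681656e-01 -3.11381657e+00  2.17388035e-03] [-0.22124    -0.38591474  0.48787374] 0.08541164311141247
(array([ 0.13535215, -0.66049524,  0.69194481]), array([ 0.45032623,  0.61220446, -0.64993229]))
(array([ 0.3768999 , -0.03788748,  1.1712263 ]), array([ 0.17303588,  0.01194052, -0.98484314]))
```

View pics/s0.png

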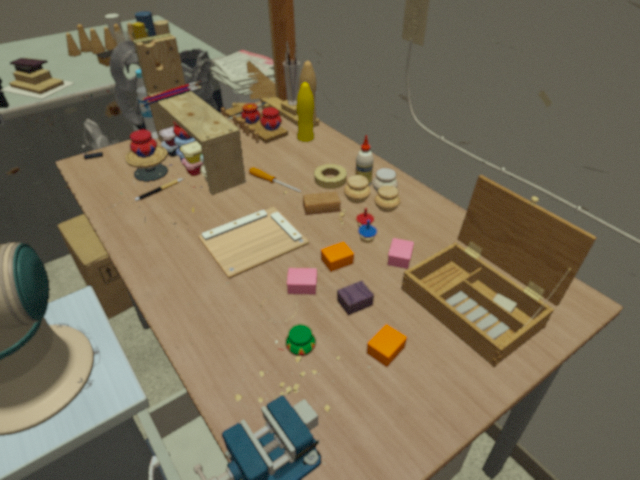

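View pics/t0.png

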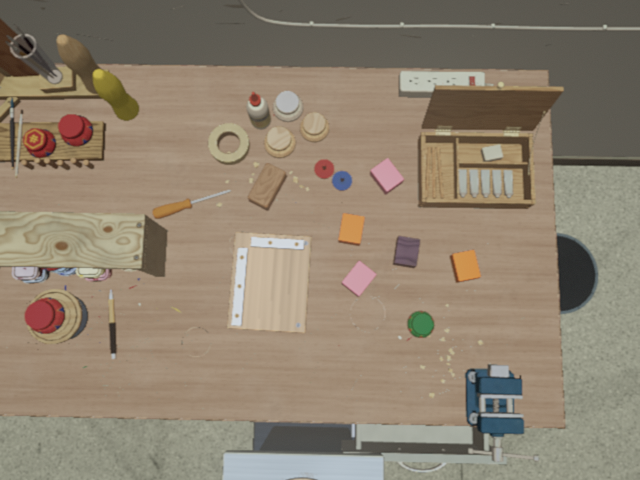

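The dark purple-brown block is at scene (355,297) and top (407,252). The look-alikes are orange (scene 338,256 and 387,344) and pink (302,281 and 401,252). Only the dark one fits "dark stained". I'll confirm it in one enlarged crop, together with the jig.

```bash
python3 -c "
from h import *
s=load('s0')['pixels'];t=load('t0')['pixels']
c=lambda im,x,y,w,h,f:cv2.resize(im[y:y+h,x:x+w],None,fx=f,fy=f,interpolation=cv2.INTER_CUBIC)
a=np.hstack([c(s,330,275,50,37.5.__int__(),8),c(t,382,232,50,37,8)])
b=np.hstack([c(s,190,200,133,100,3),c(t,210,220,133,100,3)])
b=cv2.resize(b,(800,300));cv2.imwrite('pics/crop1.png',np.vstack([a,b]));print(a.shape,b.shape)
"
```

```text
(296, 800, 3) (300, 800, 3)
```

View pics/crop1.png

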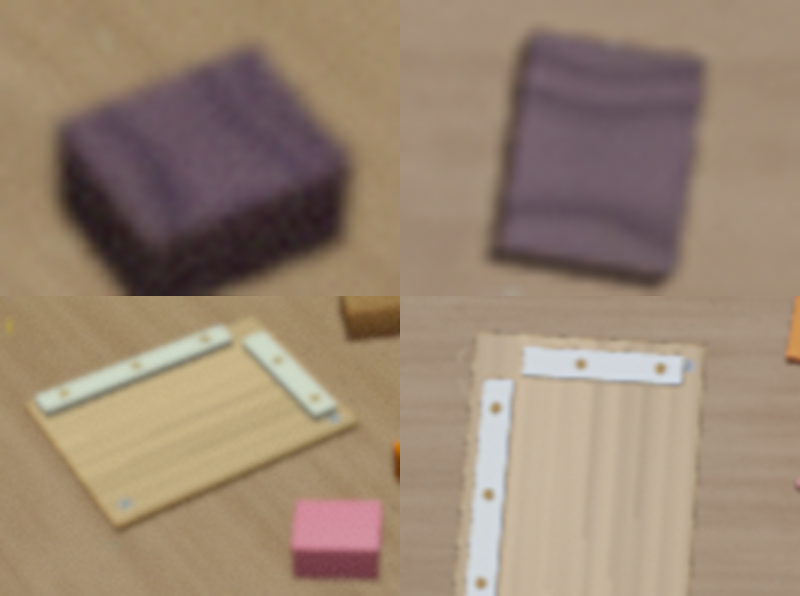

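The dark block is confirmed: top face corners in scene are (362,281), (374,295), (351,306), (338,291), and in top (398,236), (420,239), (416,266), (394,263). The long fence lies left and the short one at the top of the top image.

```bash
python3 -c "
from h import *
s=load('s0');t=load('t0')
S=[(362.25,280.6),(373.75,295),(350.6,305.6),(337.75,290.6)];T=[(398.3,236.4),(420.1,239.1),(416.4,266),(394.3,263.5)]
# correspond via z=.03
for u in S:print('S',onz(s,*u,.03).round(4))
for u in T:print('T',onz(t,*u,.03).round(4))
for o in range(4):
  r=[tri([(s,*S[i]),(t,*T[(i+o)%4])]) for i in range(4)]
  print(o,[ (x.round(3),np.round(e,1)) for x,e in r] if max(max(e) for x,e in r)<15 else 'no')
print('jig corners z.01',[onz(t,*u,.01).round(4) for u in [(236,232.3),(311,236),(306,332),(229,330)]])
print('fence inner z.02',[onz(t,*u,.02).round(4) for u in [(247.7,248),(243,327),(251,245.3),(304,248.5)]])
w=grab('wrist','w0');print(ray(w,320,240))
"
```

```text
S [ 0.5878 -0.1863  0.03  ]
S [ 0.5805 -0.2289  0.03  ]
S [ 0.5278 -0.2234  0.03  ]
S [ 0.5321 -0.1789  0.03  ]
T [ 0.5881 -0.1843  0.03  ]
T [ 0.5834 -0.2289  0.03  ]
T [ 0.5277 -0.221   0.03  ]
T [ 0.5319 -0.1762  0.03  ]
0 [(array([ 0.589, -0.185,  0.028]), array([0.4, 0.4])), (array([ 0.583, -0.228,  0.029]), array([1.2, 1.2])), (array([ 0.529, -0.222,  0.028]), array([0.6, 0.6])), (array([ 0.533, -0.177,  0.028]), array([0.7, 0.7]))]
1 no
2 no
3 no
jig corners z.01 [array([0.5938, 0.1525, 0.01  ]), array([ 0.589 , -0.0048,  0.01  ]), array([0.3905, 0.0006, 0.01  ]), array([0.3911, 0.1576, 0.01  ])]
fence inner z.02 [array([0.5594, 0.1252, 0.02  ]), array([0.3976, 0.1279, 0.02  ]), array([0.5652, 0.1186, 0.02  ]), array([0.5607, 0.0087, 0.02  ])]
(array([0.07258874, 0.52535678, 0.373068  ]), array([ 0.27311442, -0.07422401, -0.95911381]))
```

```bash
cat >> h.py <<'E'
from scipy.spatial.transform import Rotation as Ro
def go(p,yaw,base=None):
    """dp, twist in tool axes to world p with tool y at 90deg+yaw (pointing down, tool x to -x)"""
    st=robot.get_state(); R=Ro.from_rotvec(st['tool_rot'])
    c,s_=np.cos(yaw),np.sin(yaw)
    G=Ro.from_matrix(np.array([[-c,-s_,0],[-s_,c,0],[0,0,-1.]]))
    print('dp',(R.inv().apply(np.array(p)-st['ee_pos'])).round(4),'tw',(R.inv()*G).as_rotvec().round(4),'t',st['time_s'])
E
python3 -c "
from h import *
go([.47,.06,.242],-.028)
"
```

```text
dp [-0.438  -0.3439  0.    ] tw [-1.200e-03 -2.000e-04 -2.368e-01] t 0.15
```

Call:
arm_command --claw '[0.07, 0.07, 0.07, 0.07, 0.07, 0.07, 0.07, 0.07, 0.07, 0.07]' --dp '[[-0.044, -0.034, 0], [-0.088, -0.068, 0], [-0.132, -0.102, 0], [-0.175, -0.138, 0], [-0.219, -0.172, 0], [-0.263, -0.206, 0], [-0.307, -0.241, 0], [-0.35, -0.275, 0], [-0.394, -0.31, 0], [-0.438, -0.344, 0]]' --twist '[[0, 0, -0.024], [0, 0, -0.047], [0, 0, -0.071], [0, 0, -0.095], [0, 0, -0.118], [0, 0, -0.142], [0, 0, -0.166], [0, 0, -0.19], [0, 0, -0.213], [0, 0, -0.237]]'

```text
time_s: 0.98
ee_pos: [0.3869, 0.1706, 0.2423]
tool_rot: [0.042, 3.141, 0.0]
ft_force: [-0.3, 1.1, -0.2]
finger_gap: 0.0702
gripper_force: 0.0
```

```bash
python3 -c "
from h import *
st=robot.get_state();print(st['ee_pos'],st['tool_rot'],st['qpos']);go([.47,.06,.242],-.028)"
```

```text
[0.38692147 0.17064198 0.24229176] [4.17999116e-02 3.14106079e+00 3.78045035e-04] [ 3.27904396e-01 -2.43059422e-01  1.67646062e+00  1.43255254e-04
  1.70787182e+00 -1.21625875e+00]
dp [-0.086  -0.1084  0.0003] tw [0.0002 0.0003 0.0014] t 0.9833
```

```bash
python3 -c "
from h import *
grab('wrist','w1')"
```

Call:
arm_command --claw '[0.07, 0.07, 0.07, 0.07, 0.07]' --dp '[[-0.025, -0.03, 0], [-0.05, -0.06, 0], [-0.075, -0.09, 0], [-0.086, -0.108, 0], [-0.086, -0.108, 0]]' --twist '[[0, 0, 0], [0, 0, 0], [0, 0, 0], [0, 0, 0], [0, 0, 0]]'

```text
time_s: 1.45
ee_pos: [0.4705, 0.059, 0.2415]
tool_rot: [-0.051, -3.14, 0.002]
ft_force: [0.4, -0.3, 0.1]
finger_gap: 0.0701
gripper_force: 0.0
```

```bash
python3 -c "
from h import *
a=load('w1')['pixels'];b=grab('wrist','w2')['pixels']
cv2.imwrite('pics/w12.png',cv2.resize(np.hstack([a,b]),(800,300),interpolation=cv2.INTER_AREA))
go([.557,-.203,.242],-.13)"
```

```text
dp [-0.0955 -0.2609 -0.0005] tw [-0.0001 -0.0015  0.0988] t 1.5
```

View pics/w12.png

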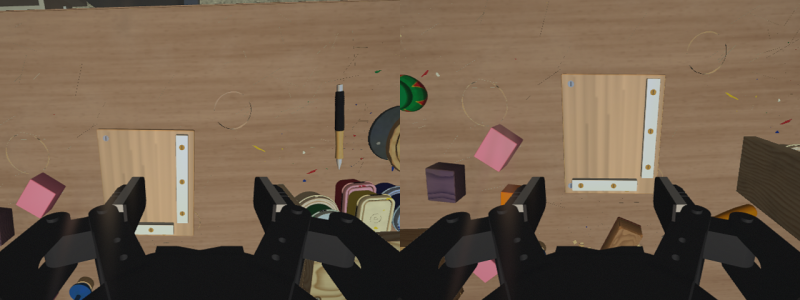

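W2 (right half) shows the jig with the corner near (642,180) in the composite and the dark block at (445,180). I'll enlarge both, plus the same corner in w1.

```bash
python3 -c "
from h import *
a=load('w1')['pixels'];b=load('w2')['pixels']
c=lambda im,x,y,w,h,f:cv2.resize(im[y:y+h,x:x+w],None,fx=f,fy=f,interpolation=cv2.INTER_CUBIC)
A=c(b,250,110,190,210,2.8571428)  # ->543x600
B=c(b,30,240,90,100,2.8571428) #257x286
C=c(a,240,200,90,110,2.8571428)#257x314
R=np.vstack([B,C])
A=cv2.resize(A,(543,600));R=cv2.resize(R,(257,600));print(B.shape,C.shape)
cv2.imwrite('pics/crop2.png',np.hstack([A,R]))"
```

```text
(286, 257, 3) (314, 257, 3)
```

View pics/crop2.png

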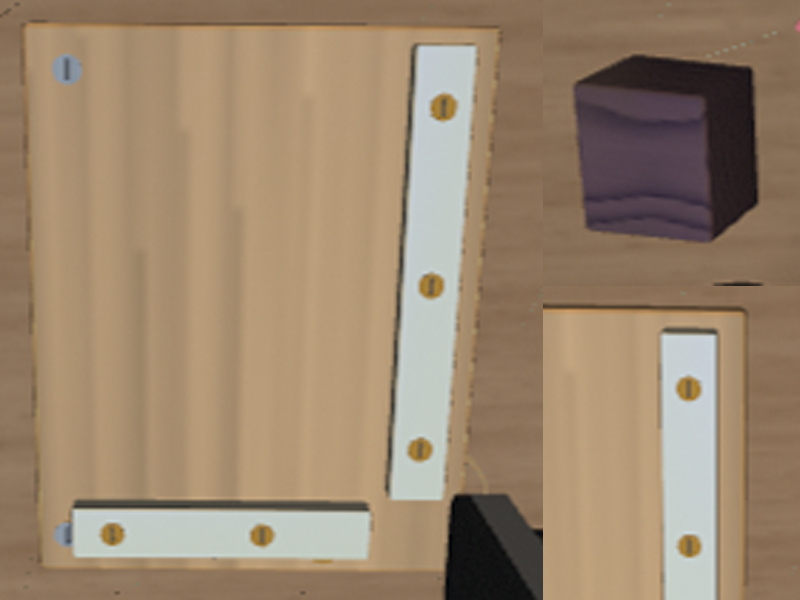

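The crop shows long fence inner top edge (416,45)-(390,499), short fence inner edge (73,508)-(369,511), and block top corners (576,85), (706,95), (712,241), (587,229).

```bash
python3 -c "
from h import *
a=load('w1');b=load('w2');s=load('s0');t=load('t0');k=2.85714
A=lambda x,y:(x/k+250,y/k+110)
B=lambda x,y:((x-543)/k+30,y/k+240)
C=lambda x,y:((x-543)/k+240,(y-286)/k+200)
for p,q in [((443,107),(688,389)),((431,286),(688,546)),((499,27),(745,309))]: print('h',tri([(b,*A(*p)),(a,*C(*q))]))
for z in(.02,):
  L=[onz(b,*A(*p),z) for p in[(416,45),(390,499)]];S=[onz(b,*A(*p),z) for p in[(73,508),(369,511)]]
  d=(L[1]-L[0])[:2];e=(S[1]-S[0])[:2];print(L,S,np.arctan2(d[1],d[0]),np.arctan2(-e[0],e[1]))
  M=np.c_[d,-e];u=np.linalg.solve(M,(S[0]-L[0])[:2]);print('corner',L[0][:2]+u[0]*d)
P=[(576,85),(706,95),(712,241),(587,229)]
Q=[onz(b,*B(*p),.032) for p in P];print(np.array(Q).round(4),np.mean(Q,0))
S=[(337.75,290.6)];
T=[(416.4,266),(394.3,263.5),(398.3,236.4),(420.1,239.1)];SS=[(350.6,305.6),(337.75,290.6),(362.25,280.6),(373.75,295)]
X=[]
for p,u,v in zip(P,T,SS): x=tri([(b,*B(*p)),(t,*u),(s,*v)]);X.append(x[0]);print(x)
print(np.mean(X,0))
for M in(np.array(Q),np.array(X)):
  d=(M[3]-M[0])+(M[2]-M[1]);e=(M[0]-M[1])+(M[3]-M[2]);print('yaw',np.arctan2(d[1],d[0]),np.arctan2(-e[0],e[1]))
"
```

```text
h (array([0.41916318, 0.14213431, 0.02044872]), [np.float64(0.01147813355407439), np.float64(0.011478133553994734)])
h (array([0.47880071, 0.13943106, 0.02116895]), [np.float64(0.17440909813272085), np.float64(0.17440909813274563)])
h (array([0.39400838, 0.16291757, 0.00719525]), [np.float64(0.28679169416413003), np.float64(0.28679169416411165)])
[array([0.39925424, 0.13292636, 0.02      ]), array([0.55788217, 0.12687651, 0.02      ])] [array([0.55767556, 0.01121517, 0.02      ]), array([0.56236524, 0.11928073, 0.02      ])] -0.03812013883530036 -0.043369477112728254
corner [0.56268692 0.12669327]
[[ 0.5255 -0.2188  0.032 ]
 [ 0.5307 -0.1742  0.032 ]
 [ 0.5871 -0.1834  0.032 ]
 [ 0.5809 -0.2278  0.032 ]] [ 0.55603966 -0.20103775  0.032     ]
(array([ 0.52788254, -0.22193789,  0.02811083]), [np.float64(0.9902019362883608), np.float64(0.6435796733356487), np.float64(1.0067732427314044)])
(array([ 0.53259336, -0.17699064,  0.02780405]), [np.float64(0.38304047429531424), np.float64(0.6692334021181813), np.float64(0.8488309195369157)])
(array([ 0.58855106, -0.18511307,  0.02890594]), [np.float64(0.40678999545196043), np.float64(0.664984710256526), np.float64(0.37517320736551163)])
(array([ 0.58201747, -0.22889714,  0.02992593]), [np.float64(0.5380620432956469), np.float64(1.3255351702736842), np.float64(1.2663211789159752)])
[ 0.55776111 -0.20323469  0.02868669]
yaw -0.16062923092432196 3.013709734883184
yaw -0.136143439836807 3.015540414171452
```

```bash
python3 -c "
from h import *
go([.557,-.2025,.08],-.14);go([.557,-.2025,.025],-.14)"
```

```text
dp [-0.0957 -0.2604  0.1615] tw [-1.000e-04 -1.500e-03  1.088e-01] t 1.5
dp [-0.0958 -0.2604  0.2165] tw [-1.000e-04 -1.500e-03  1.088e-01] t 1.5
```

Call:
arm_command --claw '[0.07, 0.07, 0.07, 0.07, 0.07, 0.07, 0.07, 0.07, 0.07, 0.07]' --dp '[[-0.013, -0.035, 0.01], [-0.026, -0.07, 0.02], [-0.039, -0.105, 0.03], [-0.052, -0.14, 0.04], [-0.065, -0.175, 0.05], [-0.078, -0.21, 0.07], [-0.09, -0.245, 0.09], [-0.096, -0.26, 0.12], [-0.096, -0.26, 0.15], [-0.096, -0.26, 0.16]]' --twist '[[0, 0, 0.02], [0, 0, 0.04], [0, 0, 0.06], [0, 0, 0.08], [0, 0, 0.1], [0, 0, 0.11], [0, 0, 0.11], [0, 0, 0.11], [0, 0, 0.11], [0, 0, 0.11]]'

```text
time_s: 2.33
ee_pos: [0.5558, -0.1991, 0.0768]
tool_rot: [-0.217, -3.126, -0.005]
ft_force: [1.0, 0.9, -0.5]
finger_gap: 0.0697
gripper_force: 0.0
```

```bash
python3 -c "
from h import *
go([.557,-.2025,.025],-.14)
cv2.imwrite('pics/w3.png',grab('wrist','w3')['pixels'])"
```

```text
dp [-0.0021 -0.0034  0.0518] tw [ 0.0026 -0.0079  0.0017] t 2.3333
```

View pics/w3.png

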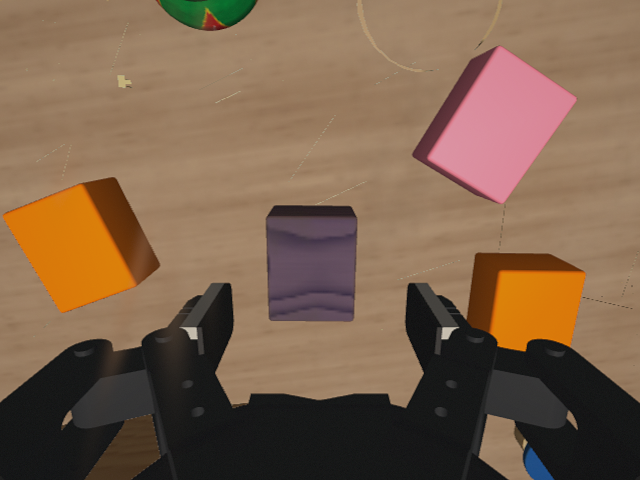

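The dark block sits centred between the fingers (312,263), aligned and clear of its neighbours. I'll descend.

Call:
arm_command --claw '[0.07, 0.07, 0.07, 0.07, 0.07]' --dp '[[-0.001, 0, 0.02], [-0.001, 0, 0.04], [-0.001, 0, 0.053], [-0.001, 0, 0.053], [-0.001, 0, 0.053]]' --twist '[[0, 0, 0], [0, 0, 0], [0, 0, 0], [0, 0, 0], [0, 0, 0]]'

```text
time_s: 2.8
ee_pos: [0.5593, -0.1997, 0.0301]
tool_rot: [0.215, 3.134, 0.0]
ft_force: [0.8, 0.3, -0.1]
finger_gap: 0.0698
gripper_force: 0.0
```

Call:
arm_command --claw '[0.07, 0.07, 0.04, 0.03, 0.03, 0.03, 0.03, 0.03]' --dp '[[0.002, -0.002, 0.005], [0.002, -0.002, 0.005], [0.002, -0.002, 0.005], [0.002, -0.002, 0.005], [0.002, -0.002, 0.005], [0.002, -0.002, 0.005], [0.002, -0.002, 0.005], [0.002, -0.002, 0.005]]' --twist '[[0, 0, 0], [0, 0, 0], [0, 0, 0], [0, 0, 0], [0, 0, 0], [0, 0, 0], [0, 0, 0], [0, 0, 0]]' --squeeze 50

```text
time_s: 3.47
ee_pos: [0.5573, -0.2024, 0.0254]
tool_rot: [0.216, 3.132, -0.001]
ft_force: [-0.6, 0.4, 5.8]
finger_gap: 0.0447
gripper_force: 53.8
```

```bash
python3 -c "
from h import *
go([.517,.0905,.10],-.04)"
```

```text
dp [ 0.0801  0.2846 -0.0749] tw [-0.0005  0.0017 -0.0979] t 3.4667
```

Call:
arm_command --claw '[0.03, 0.03, 0.03, 0.03, 0.03, 0.03, 0.03, 0.03, 0.03, 0.03]' --dp '[[0, 0, -0.02], [0, 0, -0.045], [0.005, 0.02, -0.07], [0.015, 0.055, -0.075], [0.025, 0.09, -0.075], [0.035, 0.125, -0.075], [0.045, 0.16, -0.075], [0.055, 0.195, -0.075], [0.065, 0.23, -0.075], [0.074, 0.262, -0.075]]' --twist '[[0, 0, 0], [0, 0, 0], [0, 0, -0.01], [0, 0, -0.025], [0, 0, -0.04], [0, 0, -0.055], [0, 0, -0.07], [0, 0, -0.085], [0, 0, -0.098], [0, 0, -0.098]]'

```text
time_s: 4.3
ee_pos: [0.5185, 0.0694, 0.0989]
tool_rot: [-0.061, -3.14, -0.0]
ft_force: [-0.2, -0.2, -0.6]
finger_gap: 0.0446
gripper_force: 53.1
```

Call:
arm_command --claw '[0.03, 0.03, 0.03, 0.03]' --dp '[[0.004, 0.015, 0], [0.006, 0.022, 0.01], [0.006, 0.022, 0.02], [0.006, 0.022, 0.02]]' --twist '[[0, 0, 0], [0, 0, 0], [0, 0, 0], [0, 0, 0]]'

```text
time_s: 4.63
ee_pos: [0.5127, 0.089, 0.0759]
tool_rot: [-0.062, -3.136, 0.002]
ft_force: [0.3, 0.1, -1.9]
finger_gap: 0.0446
gripper_force: 53.1
```

```bash
python3 -c "
from h import *
w=grab('wrist','w4')['pixels'];t=grab('top','t4')['pixels']
st=robot.get_state();print(st['ee_pos'],st['ft_force'],st['finger_gap'],st['gripper_force'])
go([.517,.0905,.037],-.04)
cv2.imwrite('pics/c4.png',np.hstack([cv2.resize(w[100:400,150:500],(466,400)),cv2.resize(t[220:340,220:320],(333,400))]))"
```

```text
[0.51387437 0.08842966 0.07803061] [-0.43959092  1.45757209 -1.05786167] 0.04461209023619252 53.10074865818024
dp [-0.0031  0.0022  0.041 ] tw [-0.0006 -0.0024 -0.0013] t 4.7333
```

View pics/c4.png

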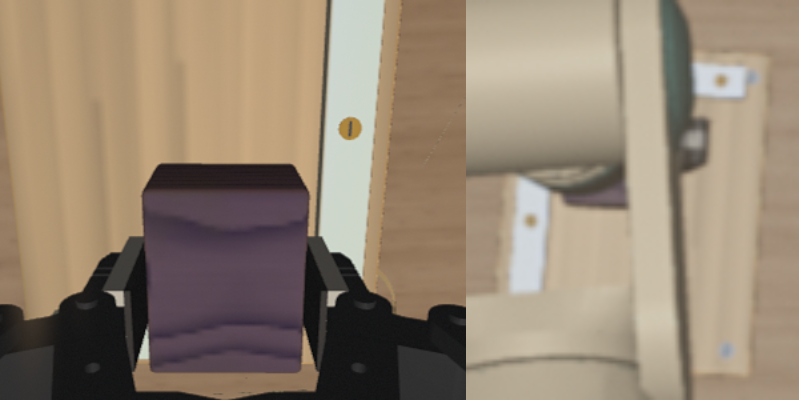

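The block is held level between the pads, parallel to the long fence at right. Now lowering.

Call:
arm_command --claw '[0.03, 0.03, 0.03, 0.03, 0.03, 0.03]' --dp '[[-0.002, 0.001, 0.015], [-0.002, 0.001, 0.03], [-0.002, 0.001, 0.037], [-0.002, 0.001, 0.039], [-0.002, 0.001, 0.039], [-0.002, 0.001, 0.039]]' --twist '[[0, 0, 0], [0, 0, 0], [0, 0, 0], [0, 0, 0], [0, 0, 0], [0, 0, 0]]'

```text
time_s: 5.23
ee_pos: [0.5169, 0.0903, 0.041]
tool_rot: [0.063, 3.14, 0.0]
ft_force: [0.1, 0.3, -1.7]
finger_gap: 0.0445
gripper_force: 53.1
```

Call:
arm_command --claw '[0.03, 0.03, 0.03, 0.03]' --dp '[[0, 0, 0.0025], [0, 0, 0.005], [0, 0, 0.0055], [0, 0, 0.0055]]' --twist '[[0, 0, 0], [0, 0, 0], [0, 0, 0], [0, 0, 0]]'

```text
time_s: 5.57
ee_pos: [0.5168, 0.0907, 0.0354]
tool_rot: [0.062, 3.14, 0.0]
ft_force: [-1.0, 0.0, 1.1]
finger_gap: 0.0448
gripper_force: 53.4
```

Call:
arm_command --claw '[0.03, 0.03, 0.03, 0.03, 0.03, 0.03]' --dp '[[0, 0, 0.0005], [-0.003, 0.003, 0.0005], [-0.006, 0.006, 0.0005], [-0.009, 0.009, 0.0005], [-0.011, 0.011, 0.0005], [-0.011, 0.011, 0.0005]]' --twist '[[0, 0, 0], [0, 0, 0], [0, 0, 0], [0, 0, 0], [0, 0, 0], [0, 0, 0]]'

```text
time_s: 6.07
ee_pos: [0.5287, 0.1015, 0.0354]
tool_rot: [0.062, 3.139, 0.0]
ft_force: [-0.1, 0.4, 4.8]
finger_gap: 0.0448
gripper_force: 53.8
```

Touching the board with about 5 N. Now I'll creep toward the long fence (+y).

Call:
arm_command --claw '[0.03, 0.03, 0.03, 0.03]' --dp '[[0, 0.001, 0], [0, 0.002, 0], [0, 0.003, 0], [0, 0.003, 0]]' --twist '[[0, 0, 0], [0, 0, 0], [0, 0, 0], [0, 0, 0]]'

```text
time_s: 6.4
ee_pos: [0.5287, 0.1037, 0.0354]
tool_rot: [0.063, 3.139, -0.002]
ft_force: [-0.2, -2.9, 5.7]
finger_gap: 0.0451
gripper_force: 53.8
```

Call:
arm_command --claw '[0.03, 0.03, 0.03, 0.03]' --dp '[[-0.001, 0.0, 0], [-0.002, 0.0, 0], [-0.003, 0.0, 0], [-0.003, 0.0, 0]]' --twist '[[0, 0, 0], [0, 0, 0], [0, 0, 0], [0, 0, 0]]'

```text
time_s: 6.73
ee_pos: [0.5311, 0.1036, 0.0354]
tool_rot: [0.063, 3.141, -0.001]
ft_force: [-3.7, -2.9, 8.3]
finger_gap: 0.0446
gripper_force: 54.1
```

Call:
arm_command --claw '[0.03, 0.03, 0.03, 0.03]' --dp '[[-0.0005, 0.0005, 0], [-0.001, 0.001, 0], [-0.001, 0.001, 0], [-0.001, 0.001, 0]]' --twist '[[0, 0, 0], [0, 0, 0], [0, 0, 0], [0, 0, 0]]'

```text
time_s: 7.07
ee_pos: [0.5317, 0.1037, 0.0354]
tool_rot: [-0.063, -3.14, 0.004]
ft_force: [-7.9, -8.1, 11.8]
finger_gap: 0.0446
gripper_force: 54.4
```

Call:
arm_command --claw '[0.03, 0.03, 0.03, 0.03]' --dp '[[-0.0005, 0.0003, 0], [-0.001, 0.0006, 0], [-0.001, 0.0006, 0], [-0.001, 0.0006, 0]]' --twist '[[0, 0, 0], [0, 0, 0], [0, 0, 0], [0, 0, 0]]'

```text
time_s: 7.4
ee_pos: [0.5325, 0.1037, 0.0354]
tool_rot: [-0.063, -3.139, 0.006]
ft_force: [-9.0, -10.5, 11.9]
finger_gap: 0.045
gripper_force: 54.6
```

```bash
python3 -c "
from h import *
w=grab('wrist','w5')['pixels'];s=grab('scene','s5')['pixels']
st=robot.get_state();print(st['ee_pos'],st['tool_rot'],st['ft_force'],st['wrist_torque'],st['finger_gap'],st['gripper_force'])
cv2.imwrite('pics/c5.png',np.hstack([cv2.resize(w[130:400,150:500],None,fx=1.2,fy=1.2),cv2.resize(s[195:276,190:304],(380,324))]))"
```

```text
[0.53249554 0.10366268 0.03538623] [-0.06318711 -3.13933086  0.0059093 ] [-8.93278631 -9.87553593 11.46351673] [-1.62622433  1.32231196  0.10418411] 0.045063544547310846 54.620221853256226
```

View pics/c5.png

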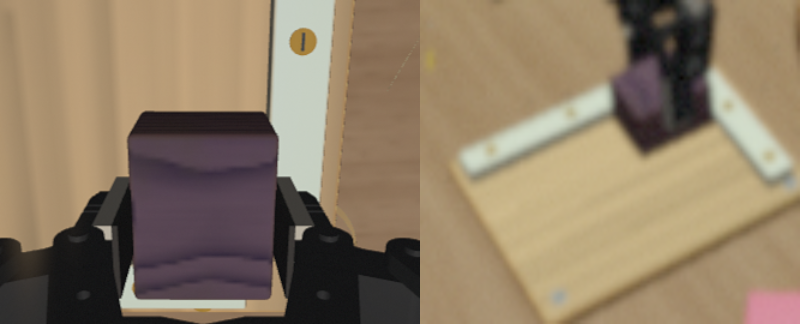

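Wrist view: the block is flush with the long fence, its front hides the short-fence face, and there is no slip in the grip. The x force is still ambiguous against friction, so I'll push x a little more.

Call:
arm_command --claw '[0.03, 0.03, 0.03, 0.03]' --dp '[[-0.0005, 0, 0], [-0.001, 0, 0], [-0.001, 0, 0], [-0.001, 0, 0]]' --twist '[[0, 0, 0], [0, 0, 0], [0, 0, 0], [0, 0, 0]]'

```text
time_s: 7.83
ee_pos: [0.533, 0.1037, 0.0354]
tool_rot: [-0.063, -3.138, 0.006]
ft_force: [-12.1, -9.6, 14.0]
finger_gap: 0.045
gripper_force: 55.0
```

```bash
python3 -c "
from h import *
st=robot.get_state();print(st['ee_pos'],st['tool_rot'],st['ft_force'],st['wrist_torque'])"
```

```text
[0.53295868 0.10365075 0.03537275] [-0.06317153 -3.1377767   0.00600824] [-12.07373846  -9.64192538  14.0089331 ] [-1.55013395  1.85207202  0.10397896]
```

```bash
python3 -c "
from h import *
w=load('w5');c,s=np.cos(-.04),np.sin(-.04)
for u in[(262.5,376.7),(376.7,378.3),(380.8,244),(258,243)]:
  p=onz(w,*u,.042);d=p[:2]-[.5627,.1267];print(p.round(4),'jig rel corner mm',(np.array([c*d[0]+s*d[1],-s*d[0]+c*d[1]])*1e3).round(1))
w=grab('wrist','w6');cv2.imwrite('pics/c6.png',cv2.resize(w['pixels'][340:420,220:400],None,fx=4,fy=4,interpolation=cv2.INTER_CUBIC))
"
```

```text
[0.5579 0.0812 0.042 ] jig rel corner mm [ -3.  -45.7]
[0.5603 0.1265 0.042 ] jig rel corner mm [-2.4 -0.3]
[0.5046 0.1279 0.042 ] jig rel corner mm [-58.1  -1.1]
[0.5025 0.0841 0.042 ] jig rel corner mm [-58.4 -44.9]
```

View pics/c6.png

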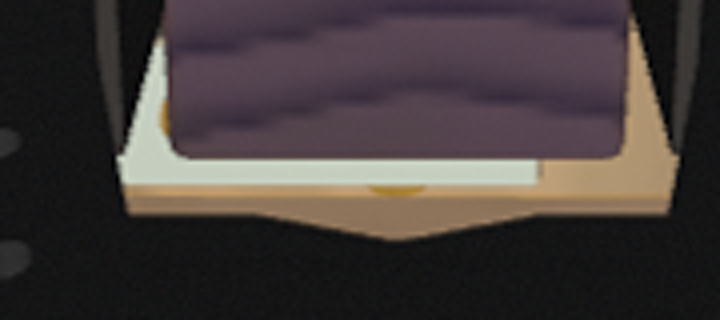

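Block's far top edge is at row ~379 and the fence's back edge at ~386. I'll use these for a same-image check while pushing slightly more.

Call:
arm_command --claw '[0.03, 0.03, 0.03, 0.03, 0.03]' --dp '[[-0.0005, 0, 0], [-0.001, 0.0003, 0], [-0.001, 0.0003, 0], [-0.001, 0.0003, 0], [-0.001, 0.0003, 0]]' --twist '[[0, 0, 0], [0, 0, 0], [0, 0, 0], [0, 0, 0], [0, 0, 0]]'

```text
time_s: 8.3
ee_pos: [0.533, 0.1037, 0.0354]
tool_rot: [-0.063, -3.135, 0.007]
ft_force: [-18.0, -12.1, 19.6]
finger_gap: 0.0446
gripper_force: 55.4
```

```bash
python3 -c "
from h import *
w=load('w6') if __import__('os').path.exists('pics/w6.pkl') else 0
f=onz(w,300,386.2,.02);b=onz(w,300,379.3,.042);print(f,b,'gap to face mm',(f[0]-.02-b[0])*1e3)
st=robot.get_state();print(st['ee_pos'],st['tool_rot'],st['ft_force'],st['qvel'].round(4),st['time_s'])"
```

```text
[0.58032841 0.09367848 0.02      ] [0.56007904 0.09600994 0.042     ] gap to face mm 0.2493663559528514
[0.53301431 0.10368271 0.03539431] [-0.06305246 -3.13511603  0.00712168] [-18.02307638 -12.1157787   19.5789584 ] [-0.0005  0.0011  0.0002  0.0004 -0.0014 -0.0002] 8.3
```

The TCP no longer moves while force rises on both axes, and the same-image gap is 0.2 mm, so the block is firmly seated. Handing in.

```bash
python3 -c "
from cell import robot
print(robot.sign_off())"
```

```text
the job is handed in; nothing more can be done
None
```

I picked up the dark block and seated it in the jig corner. At hand-in (8.3 s) the gripper was still holding it, with wrist readings of about 18 N toward the short fence and 12 N toward the long one, friction included. The jar, sanding block and screwdriver were left alone; the sign-off returned no verdict.

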